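# Refit a draining-rack bar and check it with the bridge gauge

### The arm

A 6-joint arm with a two-finger parallel gripper is mounted at the origin on the work surface. World frame = base frame: x ahead of the robot, y to its left, z up, the work surface at z = 0. Lengths are in m, angles in degrees, forces in N, time in s.
With the tool pointing down it reaches from about 0.275 to 0.825 m from the base axis. Payload 4.9 kg.
Tool frame: the origin (TCP) lies at the very end of the fingers, on their centre line; the grasp point (between the pads) lies 19 mm behind it (ctrl.hold_point_z is the distance from the TCP to the grasp point, in m); z points along the fingers, y is the line along which they close (so a half turn about z gives the same grasp; the last joint's range is limited). The gripper opens to 85 mm and grips with 20 to 120 N. Pads are 22 mm wide; open, the fingers measure 114 mm over their backs; the gripper's body (76 mm by 85 mm) begins 54 mm behind the grasp point. The pads swing forward as they close: fully open they stand 13 mm farther back than shut.
Start: joints at [68.629, 18.69, -11.035, 60.275, 0, 82.311], TCP at [0.13, 0.534, 0.231] pointing down, gripper open.
Joint ranges: [-152.03, 152.03], [-55.5, 102.48], [-74.3, 77.21], [-110.64, 120.58], [-84.22, 78.4], [-180, 180]. Speed limits (degrees/s): [147.25, 147.25, 180, 180, 180, 180].

### API

Orientations are given as a 3x3 rotation matrix whose columns are the frame's x, y, z axes.
In Python, from station import ctrl gives the robot as it stands.
- The arm moves only by the tool servo_tool, never from a script. Its argument "deltas" is a list of rows, each a list of 7 numbers: the shift along the tool's x, y, z in m, then the turn, a rotation vector about the tool's x, y, z in rad, then the finger opening in m, from 0 to 0.0854. In form: [[x, y, z, wx, wy, wz, jaw], ...]. A call has exactly 8 rows; each row is the pose to reach, as a shift and turn from the pose commanded when the call began, along the tool's axes at that moment; what a row does not reach only later rows make up. A row lasts 1/10 s, in which the tool goes at most 50 mm and 8.59 degrees, less where a joint would pass 70% of its speed; a pose out of reach is approached as far as the arm can. A call with a gripper value outside its range is refused whole. The fingers move at their own pace and stop on an object; the grip force is fixed at half the most. Time passes only in rows, so rows that repeat a pose let the fingers close, or fill a call up. It gives the time, the measured TCP pose, the force, the opening and the grip force at its end, in the units of the state.
- ctrl.get_state(): the state, without advancing time (a new reading comes with each control period).
- ctrl.capture(name): name is "side" or "top" or "wrist"; returns the picture (384x512x3 uint8, red, green, blue); there is no depth.
- ctrl.calibration(name): a dict with "vertical_fov" (degrees; the focal length in pixels is half the picture's height over the tangent of half this angle, whatever the lens; pixels are square), "cx", "cy" (the principal point, pixels), "D" ([k1, k2, p1, p2, k3] as OpenCV has them; the pictures are not rectified), "R" (3x3) and "t" (3): a world point X has camera coordinates R X + t; the wrist camera has in their place "tool_from_camera" (4x4, takes a point from camera to tool coordinates, whose origin is the TCP and whose axes are the flange's). Camera axes: x right, y down, z forward; pixel columns grow to the right and rows downward; lengths in m; the calibration is good to about 2 mm. A picture is of the moment at which its call begins: read the wrist's pose just before it. calibration takes no time and is no camera call.
- ctrl.finish_job(): hands the job in; it is judged then, once.
Trained networks look in the newest picture that a camera, given by its name, has taken for a name from the list of things; names that differ only in an ending like _2 or _b are one class to them, and where a whole thing is asked for, a point or a joint stands for the part that bears it (a point fixed in the world has none). Each returns a list of dicts, best first, with "score" (0 to 1); they miss things now and then, are a little off and sometimes report something else, mostly with a low value. They report only what shows in the picture. A call takes as long as a camera call.
- ctrl.recognise(camera, name): "location" ([x, y, z] in m, in world coordinates, good to about 4 mm: the middle of the surface that is visible of it).
- ctrl.cut_out(camera, name): "region" (384x512 bool, what is visible of it).
- ctrl.spot_point(camera, name): "location" ([x, y, z] in m, in world coordinates, good to about 4 mm: a listed point, or the origin of a listed thing).
The state is a dict: "t": time; "joints": joint angles; "qvel": joint speeds; "tau": joint torques, N m; "tool_pos": TCP position; "eef_rot": TCP orientation; "force": force on the tool from outside, world axes, zero at the start; "moment": the same for the moment, N m; "gripper_width": finger opening in m; "gripper_force": force on a finger pad.
Only numpy, scipy, OpenCV 4.12 (cv2) and the standard library are available. Lean on these libraries where they do the work, as an engineer would, in place of code of your own. Each camera call takes 0.05 s, during which the arm holds its last target. There are 200 camera calls.

### The job

One bar is missing from the draining rack: lay the spare bar in the empty pair of grooves, fully home and with its ends even with the other bars, and let go of it. Then take the bridge gauge off its sloping cradle and lower it, upright and still in the gripper, astride the middle part of the new bar until its two soles stand on the neighbouring bars and its sprung foot reads the new bar as level with them (8 mm); only then let go and leave it standing there. Do not shift or upset the glass or the cup.

Things in the scene. Friction and masses are not known exactly. Their poses are not given: they have to be found in the camera images.
- rack: Fixed draining rack: bars along its x axis on two black rubber strips at x = -90 and +90 mm (30 wide, 28 high). Origin: its centre at counter level. Six grooves at y = -100, -60, -20, 20, 60, 100 mm, floor 11.6 mm wide at height 20, mouth about 20 wide. A bar that is home has its centre 25, its top 30 mm above the counter. The outer two are always filled; one of the inner four is empty.
- bar_a: A fixed bar in one of the rack's four inner grooves: round steel, 10 mm thick, 210 mm long. Origin at its centre, x along it.
- bar_b: Another fixed bar in an inner groove, same as bar_a. Origin at its centre, x along it.
- bar_c: Another fixed bar in an inner groove, same as bar_a. Origin at its centre, x along it.
- spare: Loose spare bar, round steel, 10 mm thick, 210 mm long, about 0.13 kg. Origin at its centre, x along it. It lies level in a low fixed rest left or right of the rack, its centre 19 mm above the counter. The rest's two notch blocks (22 mm high) stand 70 mm either side of the bar's middle, joined by a 4 mm high strip; the bar's middle 120 mm is free to grip from above.
- gauge: Loose bridge gauge, about 0.4 kg, the same either way round. Origin: between its soles, at their undersides; z up its handle, x along the bar to be checked, y across. Soles 64 (x) x 28 x 12 mm high at y = -40 and +40; bridge 40 x 108 mm at height 12 to 22. It starts leaning in the cradle, z tilted 32 degrees towards the cradle's -x. Standing right, its origin is 30 mm above the counter.
- handle (a point): Grip point on the gauge's handle, 60 mm above its origin along its z, axes as the gauge's. The handle is a square black post 22 x 22 mm, from 22 to 80 mm above the soles, in the middle of the bridge.
- foot (a joint): The gauge's sprung foot, a steel pad 20 x 16 mm midway between the soles. 0 = free, pad 8 mm below the soles (so in the cradle, or with nothing under it); grows in m as it is pushed up, stop at 0.012. At 0.008 the pad is level with the soles: the right reading over a bar as high as its neighbours. Spring force there about 1 N.
- cradle: Fixed wooden cradle of the gauge, left or right of the rack, base 100 x 110 mm, about 60 mm high at the back. Origin: centre of its base on the counter. Two rails at y = -40 and +40 mm slope at 32 degrees, rising to its +x, which points away from the robot, with an 8 mm lip at the low end. The gauge's origin rests 40 mm above this origin. Lift the gauge off square to the slope.
- glass: Tumbler standing upside down beyond the rack, 72 mm wide, 90 mm high. Origin at its underside. Leave it alone.
- cup: White cup standing upside down beyond the rack, 84 mm wide plus a handle at its +y side, 66 mm high. Origin at its underside. Leave it alone.

How it is judged (in metres and radians):
On the way, in this order (a step that is already met when the one before it is completed fails the run):
1. the spare bar lies home in the empty grooves, let go (z of spare in the frame of rack between 0.0225 and 0.0275 m and x of spare in the frame of rack between -0.012 and 0.012 m and y of spare in the frame of rack between -0.075 and 0.075 m and angle between the x axis of spare and the x axis of rack, either way round below 0.04 rad and contact force between the fingers and spare below 0.1 N), for 0.2 s.
2. the gauge, still held by the fingers, stands upright astride the new bar with its foot reading 8 mm (z of spare in the frame of rack between 0.0225 and 0.0275 m and x of spare in the frame of rack between -0.012 and 0.012 m and y of spare in the frame of rack between -0.075 and 0.075 m and angle between the x axis of spare and the x axis of rack, either way round below 0.04 rad and value of joint foot between 0.0065 and 0.0095 m and angle between gauge's own z axis and vertical below 0.06 rad and y of spare in the frame of gauge between -0.01 and 0.01 m and x of gauge in the frame of rack between -0.045 and 0.045 m and angle between the x axis of gauge and the x axis of rack, either way round below 0.2 rad and z of gauge in the frame of rack between 0.027 and 0.033 m and contact force between the fingers and gauge above 1 N), for 0.2 s.
At the end, for the whole second after the job is handed in: Spare bar home in the empty grooves (height +-2.5 mm, lengthwise +-12 mm, parallel to 0.04 rad). Gauge upright (0.06 rad) on the neighbouring bars (height +-3 mm), within 10 mm across the new bar, 45 mm of the rack's middle, 0.2 rad of its yaw, foot at 8 +-1.5 mm. Both released, at rest (all of step 1 and value of joint foot between 0.0065 and 0.0095 m and angle between gauge's own z axis and vertical below 0.06 rad and y of spare in the frame of gauge between -0.01 and 0.01 m and x of gauge in the frame of rack between -0.045 and 0.045 m and angle between the x axis of gauge and the x axis of rack, either way round below 0.2 rad and z of gauge in the frame of rack between 0.027 and 0.033 m and linear speed of each of gauge, spare below 0.01 m/s and contact force between the fingers and gauge below 0.1 N); the robot touches nothing.
It fails at once if the glass is shifted by more than 30 mm or tipped (distance of glass from where it was at the start of the episode above 0.03 m or angle between glass's own z axis and vertical above 0.4 rad).
It fails at once if the cup is shifted by more than 30 mm or tipped (distance of cup from where it was at the start of the episode above 0.03 m or angle between cup's own z axis and vertical above 0.4 rad).
It also fails if it takes over 54 s, if anything falls off the work surface, if the arm or the gripper's body presses on something with over 40 N, if the wrist force passes 120 N, or if a joint passes its speed limit or range.

## Working session

There is one attempt and no reset: what is moved stays moved. The work goes in short steps, Python scripts to look and compute and a tool call to move; the robot and the scene stay as the last step left them, time stands still between calls to the robot, and variables do not carry over. Pictures are saved under pics/ and viewed, at most 10 in all, crops included, and the job is handed in when it is done.

Besides the shell and the picture viewer there is one more tool, called after ">>>" by a JSON object that holds its "name" and its "arguments". servo_tool: Moves the arm, as the interface text tells. Its arguments: {"type":"object","properties":{"deltas":{"type":"array","items":{"type":"array","items":{"type":"number"}}}},"required":["deltas"]}

```bash
mkdir -p pics
python3 - <<'E'
from station import ctrl
import cv2,numpy as np
np.set_printoptions(precision=4,suppress=True)
s=ctrl.get_state();print(s['t'],s['tool_pos'],np.array(s['eef_rot']),ctrl.hold_point_z)
for c in("top","side"):
    im=ctrl.capture(c);cv2.imwrite(f'pics/{c}0.png',im[:,:,::-1])
    k=ctrl.calibration(c);print(c,k['vertical_fov'],k['cx'],k['cy'],k['D'],np.array(k['R']),k['t'])
    for n in("rack","spare","gauge","handle","cradle","glass","cup","bar_a"):
        print(c,n,[(np.round(d['location'],4),round(d['score'],2)) for d in ctrl.spot_point(c,n)[:4]])
print(ctrl.calibration("wrist"))
E
```

```text
0.0 [0.1299 0.5338 0.2305] [[-0.9716  0.2366 -0.0006]
 [ 0.2366  0.9716 -0.0016]
 [ 0.0002 -0.0017 -1.    ]] 0.0187
top 47.349023950048675 257.6667846259233 195.78936868679628 [-0.0577  0.      0.      0.      0.    ] [[ 0.0073 -0.9998  0.0171]
 [-0.9958 -0.0088 -0.0914]
 [ 0.0916 -0.0164 -0.9957]] [-0.028   0.6254  1.0339]
top rack [(array([ 0.5046, -0.0043,  0.005 ]), 0.69)]
top spare [(array([0.4985, 0.2916, 0.0145]), 0.66)]
top gauge [(array([ 0.5323, -0.3129,  0.0384]), 0.95)]
top handle [(array([ 0.5038, -0.3066,  0.093 ]), 0.69), (array([ 0.5344, -0.3107,  0.0394]), 0.28)]
top cradle [(array([ 0.5379, -0.3158,  0.0005]), 0.83)]
top glass [(array([ 0.7463,  0.1689, -0.0003]), 0.71)]
top cup [(array([ 0.7664, -0.2304,  0.0026]), 0.78)]
top bar_a [(array([ 0.4927, -0.0569,  0.0266]), 0.84), (array([ 0.4966, -0.0142,  0.0276]), 0.7), (array([0.5   , 0.0206, 0.026 ]), 0.68)]
side 53.481338503877645 253.78655024968663 183.90132384264007 [-0.0937  0.      0.      0.      0.    ] [[-0.844  -0.5363 -0.0014]
 [-0.3421  0.5402 -0.7689]
 [ 0.4131 -0.6485 -0.6394]] [0.4869 0.2769 0.6323]
s
[... 258 characters left out ...]
]
side cradle [(array([ 0.5352, -0.31  , -0.0024]), 0.68)]
side glass [(array([ 0.7416,  0.1728, -0.0002]), 0.77)]
side cup [(array([ 0.773 , -0.2285, -0.0002]), 0.8), (array([ 0.5344, -0.314 , -0.0029]), 0.66)]
side bar_a [(array([ 0.4945, -0.0606,  0.0248]), 0.62), (array([ 0.4992, -0.021 ,  0.0255]), 0.6), (array([0.5051, 0.0176, 0.0286]), 0.59)]
{'vertical_fov': 71.21006199300372, 'cx': 254.48506322734562, 'cy': 190.73937088318607, 'D': array([-0.0292,  0.    ,  0.    ,  0.    ,  0.    ]), 'tool_from_camera': array([[-0.0004, -0.9495, -0.3139,  0.0799],
       [ 1.    , -0.0006,  0.0006,  0.0002],
       [-0.0007, -0.3139,  0.9495, -0.1424],
       [ 0.    ,  0.    ,  0.    ,  1.    ]])}
```

View pics/top0.png

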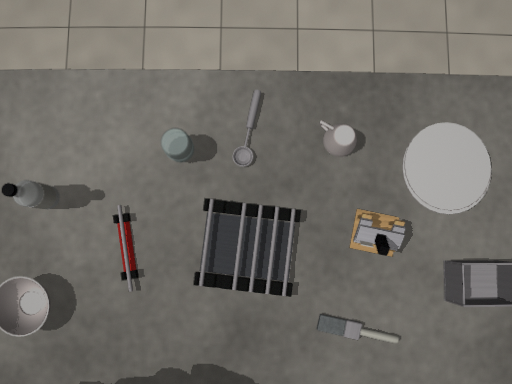

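```bash
cat > h.py <<'E'
from station import ctrl
import cv2,numpy as np
from scipy.spatial.transform import Rotation as Rn
np.set_printoptions(precision=4,suppress=True)
def cal(c,s=None):
    k=ctrl.calibration(c);f=192/np.tan(np.radians(k['vertical_fov']/2))
    K=np.array([[f,0,k['cx']],[0,f,k['cy']],[0,0,1.]]);D=np.array(k['D'],float)
    if c=='wrist':
        s=s or ctrl.get_state();T=np.eye(4);T[:3,:3]=s['eef_rot'];T[:3,3]=s['tool_pos']
        M=np.linalg.inv(T@np.array(k['tool_from_camera']));R,t=M[:3,:3],M[:3,3]
    else:R,t=np.array(k['R']),np.array(k['t'])
    return K,D,R,t
def onplane(c,px,z,s=None):
    K,D,R,t=cal(c,s);u=cv2.undistortPoints(np.array(px,float).reshape(-1,1,2),K,D).reshape(-1,2)
    d=np.c_[u,np.ones(len(u))]@R;o=-R.T@t
    return o+d*((z-o[2])/d[:,2])[:,None]
def proj(c,P,s=None):
    K,D,R,t=cal(c,s);return cv2.projectPoints(np.array(P,float).reshape(-1,1,3),cv2.Rodrigues(R)[0],t,K,D)[0].reshape(-1,2)
def seg(c,name,z,n=1,s=None):
    "centre, axis ends, yaw of masks on plane z"
    out=[]
    for d in ctrl.cut_out(c,name)[:n]:
        m=np.array(d['region']);v,u=np.nonzero(m);P=onplane(c,np.c_[u,v],z,s)[:,:2]
        r=cv2.minAreaRect(P.astype(np.float32)*1000);C=P.mean(0);w=np.linalg.svd(P-C,full_matrices=False)[2][0]
        if w[0]<0:w=-w
        q=(P-C)@w;out.append((d['score'],len(v),C,(np.array(r[0])/1000,np.array(r[1])/1000),np.degrees(np.arctan2(w[1],w[0])),np.percentile(q,[.5,99.5])))
    return out
def go(p,R):
    "delta from current pose (tool axes) to pose p,R"
    s=ctrl.get_state();R0=np.array(s['eef_rot']);p0=np.array(s['tool_pos'])
    return R0.T@(np.array(p)-p0),Rn.from_matrix(R0.T@R).as_rotvec()
def down(yaw):
    "tool down with closing axis y at world angle yaw (deg)"
    a=np.radians(yaw);y=np.array([np.cos(a),np.sin(a),0]);z=np.array([0,0,-1.]);return np.c_[np.cross(y,z),y,z]
E
python3 - <<'E'
from h import *
for n,k,z in(("spare",1,.022),("bar_a",4,.028),("rack",1,.028)):
    for o in seg("top",n,z,k):print(n,*o)
E
```

```text
spare 0.64 394 [0.4972 0.2982] (array([0.4974, 0.2982]), array([0.2109, 0.0113])) 9.526099523988504 [-0.1045  0.1049]
bar_a 0.87 394 [ 0.5047 -0.0584] (array([ 0.4968, -0.059 ]), array([0.0171, 0.2048])) -6.343564861327766 [-0.1081  0.0921]
bar_a 0.72 330 [0.4907 0.2954] (array([0.4975, 0.2966]), array([0.2042, 0.0107])) 9.689082145856387 [-0.0946  0.1084]
bar_a 0.67 337 [0.5051 0.0218] (array([0.506 , 0.0216]), array([0.0099, 0.2051])) -6.637183047344736 [-0.1003  0.1011]
bar_a 0.54 370 [ 0.4999 -0.0179] (array([ 0.5004, -0.0179]), array([0.0105, 0.2075])) -6.406646367625312 [-0.1014  0.1025]
rack 0.58 7112 [0.5015 0.0043] (array([0.5032, 0.002 ]), array([0.2397, 0.2153])) 82.31317834079684 [-0.1179  0.1139]
```

The top view shows the rack at about pixel (248,247). Its bars are at columns 205, 240, 257, 274 and 291, so the empty groove is rack y=+60. The spare is at (127,248) in the red rest, the gauge at (380,237), the glass at (178,145) and the cup at (340,138).

Run:
```python
from h import *
print(go([.497,.298,.16],down(99.5)))
```

```text
(array([-0.4124, -0.143 ,  0.0713]), array([ 0.0001,  0.    , -0.4046]))
```

>>> {"name": "servo_tool", "arguments": {"deltas": [[-0.05,-0.018,0.005,0,0,-0.05,0.0854],[-0.1,-0.035,0.01,0,0,-0.1,0.0854],[-0.15,-0.052,0.015,0,0,-0.15,0.08],[-0.2,-0.07,0.025,0,0,-0.2,0.07],[-0.24,-0.085,0.035,0,0,-0.25,0.06],[-0.28,-0.1,0.045,0,0,-0.3,0.05],[-0.32,-0.115,0.055,0,0,-0.35,0.05],[-0.36,-0.125,0.06,0,0,-0.4,0.05]]}}

```text
t: 1.85
tool_pos: [0.4513, 0.3258, 0.1704]
eef_rot: [[-0.987, -0.161, -0.001], [-0.161, 0.987, -0.001], [0.001, -0.0, -1.0]]
force: [0.4, 0.8, -0.3]
gripper_width: 0.05
gripper_force: 0.0
```

Run:
```python
from h import *
s=ctrl.get_state();print(s['t'],s['tool_pos'],s['gripper_width'])
im=ctrl.capture("wrist");cv2.imwrite('pics/w1.png',im[:,:,::-1])
for o in seg("wrist","spare",.022,1,s):print(*o)
print(go([.497,.298,.1],down(99.5)))
```

```text
1.85 [0.4513 0.3258 0.1704] 0.05002631765401305
(array([-0.0377, -0.0334,  0.0706]), array([-0.001 ,  0.0014, -0.0103]))
```

View pics/w1.png

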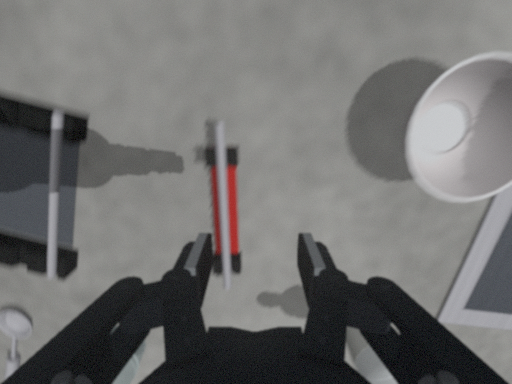

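The wrist view shows the spare running from about (221,122) to (227,288), left of the gripper's centre line. The network missed it, so I'll use those pixels.

Run:
```python
from h import *
P=onplane("wrist",[(221,122),(227,288),(222,180),(225,240)],.021);print(P,P[:2].mean(0),P[0]-P[1],np.linalg.norm(P[0]-P[1]))
d=P[1]-P[0];yaw=np.degrees(np.arctan2(d[1],d[0]));print(yaw)
print(go([.497,.298,.1],down(99.5)),go([.497,.298,.0075],down(99.5)))
```

```text
[[0.4009 0.2808 0.021 ]
 [0.6095 0.3129 0.021 ]
 [0.4643 0.2894 0.021 ]
 [0.5396 0.3019 0.021 ]] [0.5052 0.2968 0.021 ] [-0.2086 -0.0321  0.    ] 0.21102672644739534
8.739896324178991
(array([-0.0377, -0.0334,  0.0706]), array([-0.001 ,  0.0014, -0.0103])) (array([-0.0376, -0.0333,  0.1631]), array([-0.001 ,  0.0014, -0.0103]))
```

>>> {"name": "servo_tool", "arguments": {"deltas": [[-0.02,-0.02,0.03,0,0,-0.01,0.05],[-0.042,-0.035,0.06,0,0,-0.005,0.05],[-0.042,-0.035,0.1,0,0,-0.005,0.05],[-0.042,-0.035,0.13,0,0,-0.005,0.05],[-0.042,-0.035,0.15,0,0,-0.005,0.05],[-0.042,-0.035,0.162,0,0,-0.005,0.05],[-0.042,-0.035,0.162,0,0,-0.005,0.05],[-0.042,-0.035,0.162,0,0,-0.005,0.0]]}}

```text
t: 2.75
tool_pos: [0.4977, 0.3006, 0.0101]
eef_rot: [[-0.986, -0.166, 0.001], [-0.166, 0.986, 0.0], [-0.001, 0.0, -1.0]]
force: [-0.4, 0.1, 0.4]
gripper_width: 0.0366
gripper_force: 0.0
```

>>> {"name": "servo_tool", "arguments": {"deltas": [[0,0,0,0,0,0,0],[0,0,0,0,0,0,0],[0,0,0,0,0,0,0],[0,0,0,0,0,0,0],[0,0,-0.03,0,0,0,0],[0,0,-0.06,0,0,0,0],[0,0,-0.09,0,0,0,0],[0,0,-0.09,0,0,0,0]]}}

```text
t: 3.55
tool_pos: [0.5004, 0.3016, 0.104]
eef_rot: [[-0.986, -0.166, 0.007], [-0.166, 0.986, 0.004], [-0.008, 0.003, -1.0]]
force: [1.7, -0.4, -0.8]
gripper_width: 0.0076
gripper_force: 58.9
```

Run:
```python
from h import *
s=ctrl.get_state();print(s['t'],s['tool_pos'],s['gripper_width'],s['gripper_force'])
im=ctrl.capture("wrist");cv2.imwrite('pics/w2.png',im[:,:,::-1])
t=ctrl.capture("top");cv2.imwrite('pics/t2.png',cv2.resize(t[150:330,60:320,::-1],None,fx=3,fy=3))
```

```text
3.55 [0.5004 0.3016 0.104 ] 0.007551647948334385 58.91173481941223
```

View pics/t2.png

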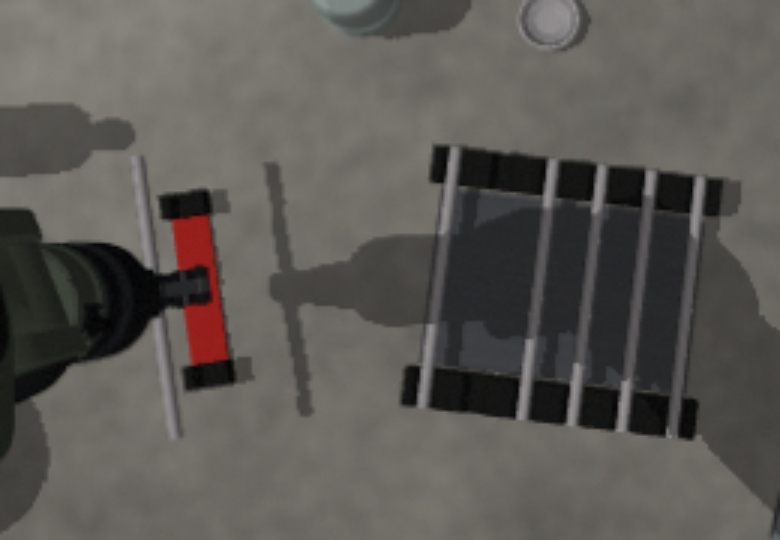

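View pics/w2.png

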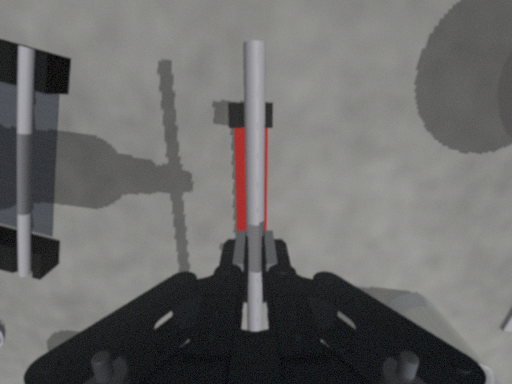

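The top crop shows the spare held, with its ends at (137,157) and (176,437). Rack bars run (455,147)–(425,406), (552,160)–(525,418) and (699,178)–(675,437). The wrist view shows the bar from (254,42) to about (256,330), well centred in the fingers.

Run:
```python
from h import *
f=lambda a:np.array(a)/3+[60,150]
s=ctrl.get_state();T=np.array(s['tool_pos']);R0=np.array(s['eef_rot']);print(T,s['t'])
zb=.1135
A=onplane("top",f([(137,157),(176,437)]),zb+.003);c=A.mean(0);d=A[0]-A[1];print("spare",A,c,np.linalg.norm(d),np.degrees(np.arctan2(d[1],d[0])), "tool:",R0.T@(c-T),R0.T@d)
W=onplane("wrist",[(254,42),(256,330)],zb+.003,s);print("wrist tool",(W-T)@R0,((W-T)@R0).mean(0))
O=[];Y=[]
for y,e in((100,[(455,147),(425,406)]),(20,[(552,160),(525,418)]),(-100,[(699,178),(675,437)])):
    B=onplane("top",f(e),.028);d=B[0]-B[1];w=np.degrees(np.arctan2(d[1],d[0]));Y.append(w);O.append((y/1e3,B.mean(0)));print(y,B.mean(0),w,np.linalg.norm(d))
w=np.radians(np.mean(Y));print([c-y*np.array([-np.sin(w),np.cos(w),0]) for y,c in O],np.degrees(w))
```

```text
[0.4979 0.3004 0.1001] 3.65
spare [[0.6    0.3167 0.1165]
 [0.3955 0.2811 0.1165]] [0.4977 0.2989 0.1165] 0.20758787863889122 9.885997368685315 tool: [ 0.0004 -0.0014 -0.0164] [-0.2076  0.0013  0.0004]
wrist tool [[ 0.1042 -0.0003 -0.0166]
 [-0.0505  0.0008 -0.0163]] [ 0.0268  0.0003 -0.0164]
100 [0.5134 0.0989 0.028 ] -5.692998715908535 0.20803638775929156
20 [0.5041 0.0198 0.028 ] -5.399242998545619 0.20693602830222227
-100 [ 0.4901 -0.0994  0.028 ] -5.228377487078193 0.20767173914524992
[array([ 0.5039, -0.0007,  0.028 ]), array([ 0.5022, -0.0001,  0.028 ]), array([0.4996, 0.0001, 0.028 ])] -5.440206400510782
```

Run:
```python
from h import *
print(go([.509,.060,.09],down(83.7)))
```

```text
(array([ 0.0288, -0.2389,  0.0098]), array([0.0011, 0.0018, 0.2762]))
```

>>> {"name": "servo_tool", "arguments": {"deltas": [[0,-0.04,0,0,0,0.04,0],[0.01,-0.08,0,0,0,0.1,0],[0.015,-0.12,0,0,0,0.16,0],[0.02,-0.16,0,0,0,0.22,0],[0.025,-0.2,0,0,0,0.27,0],[0.029,-0.239,0.005,0,0,0.276,0],[0.029,-0.239,0.01,0,0,0.276,0],[0.029,-0.239,0.01,0,0,0.276,0]]}}

```text
t: 4.45
tool_pos: [0.5067, 0.0589, 0.0875]
eef_rot: [[-0.994, 0.112, -0.004], [0.112, 0.994, 0.001], [0.004, 0.0, -1.0]]
force: [0.3, 0.1, -1.6]
gripper_width: 0.0075
gripper_force: 59.1
```

Run:
```python
from h import *
ctrl.capture("top")
s=ctrl.get_state();print(s['tool_pos'],np.array(s['eef_rot'])[:,1])
im=ctrl.capture("wrist");cv2.imwrite('pics/w3.png',im[:,:,::-1])
```

```text
[0.507  0.0597 0.088 ] [0.1101 0.9939 0.0004]
```

View pics/w3.png

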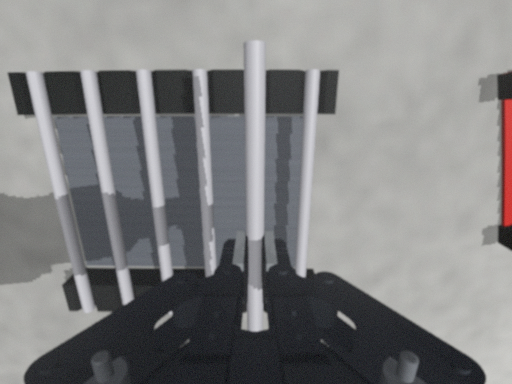

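The wrist view shows the held bar from (254,42) down. The neighbours run (201,71)–(211,270) and (313,71)–(302,275), and the far bars run (90,72)–(126,304) and (37,73)–(87,312).

Run:
```python
from h import *
s=ctrl.get_state();T=np.array(s['tool_pos']);R=np.array(s['eef_rot'])
B={20:[(201,71),(211,270)],100:[(313,71),(302,275)],-60:[(90,72),(126,304)],-100:[(37,73),(87,312)]}
for k,e in B.items():
    P=onplane("wrist",e,.028,s);q=(P-T)@R;d=P[1]-P[0];print(k,P[0],P[1],"tool",q[0],q[1],np.degrees(np.arctan2(d[1],d[0])))
h=onplane("wrist",[(254,42),(255,230)],T[2]+.012,s);print("held tool",(h-T)@R)
print(go([.509,.06,.06],down(83.7)))
```

```text
20 [0.4029 0.0343 0.028 ] [0.5637 0.0155 0.028 ] tool [ 0.1009 -0.0372  0.0606] [-0.0611 -0.0383  0.0602] -6.663813342999045
100 [0.4114 0.1121 0.028 ] [0.5778 0.0953 0.028 ] tool [0.1009 0.0412 0.0606] [-0.0664  0.0426  0.0602] -5.765804886203412
-60 [ 0.3941 -0.0439  0.028 ] [ 0.5924 -0.0701  0.028 ] tool [ 0.1011 -0.1159  0.0606] [-0.0989 -0.1203  0.0601] -7.5232377030284505
-100 [ 0.3899 -0.0825  0.028 ] [ 0.5982 -0.1104  0.028 ] tool [ 0.1011 -0.1546  0.0606] [-0.109  -0.1598  0.0601] -7.655371277100321
held tool [[ 0.1051 -0.     -0.0118]
 [ 0.0144  0.0004 -0.012 ]]
(array([-0.0017, -0.    ,  0.0284]), array([ 0.0003, -0.0022,  0.0009]))
```

>>> {"name": "servo_tool", "arguments": {"deltas": [[-0.002,0.001,0.015,0,0,0,0],[-0.004,0.002,0.03,0,0,0,0],[-0.004,0.002,0.045,0,0,0,0],[-0.004,0.002,0.055,0,0,0,0],[-0.004,0.002,0.062,0,0,0,0],[-0.004,0.002,0.067,0,0,0,0],[-0.004,0.002,0.07,0,0,0,0],[-0.004,0.002,0.071,0,0,0,0]]}}

```text
t: 5.35
tool_pos: [0.5126, 0.0611, 0.0183]
eef_rot: [[-0.994, 0.109, 0.0], [0.109, 0.994, 0.0], [-0.0, 0.0, -1.0]]
force: [-0.9, -0.6, -1.1]
gripper_width: 0.0076
gripper_force: 59.1
```

>>> {"name": "servo_tool", "arguments": {"deltas": [[0,0,0.0005,0,0,0,0],[0,0,0.001,0,0,0,0],[0,0,0.001,0,0,0,0],[0,0,0.001,0,0,0,0],[0,0,0.001,0,0,0,0],[0,0,0.001,0,0,0,0],[0,0,0.001,0,0,0,0],[0,0,0.001,0,0,0,0]]}}

```text
t: 6.15
tool_pos: [0.5126, 0.061, 0.0174]
eef_rot: [[-0.994, 0.11, 0.0], [0.11, 0.994, -0.0], [-0.0, -0.0, -1.0]]
force: [0.5, -0.6, -0.6]
gripper_width: 0.0073
gripper_force: 59.2
```

>>> {"name": "servo_tool", "arguments": {"deltas": [[0,0,0.001,0,0,0,0],[0,0,0.001,0,0,0,0],[0,0,0.001,0,0,0,0.026],[0,0,0.001,0,0,0,0.026],[0,0,0.001,0,0,0,0.026],[0,0,0.001,0,0,0,0.026],[0,0,0.001,0,0,0,0.026],[0,0,0.001,0,0,0,0.026]]}}

```text
t: 6.95
tool_pos: [0.5125, 0.0611, 0.0162]
eef_rot: [[-0.994, 0.11, -0.0], [0.11, 0.994, 0.0], [0.0, 0.0, -1.0]]
force: [0.4, 0.0, -0.5]
gripper_width: 0.0259
gripper_force: 0.0
```

>>> {"name": "servo_tool", "arguments": {"deltas": [[0,0,-0.01,0,0,0,0.026],[0,0,-0.03,0,0,0,0.026],[0,0,-0.06,0,0,0,0.03],[0,0,-0.09,0,0,0,0.06],[0,-0.03,-0.12,0,0,0,0.06],[0,-0.07,-0.15,0,0,0,0.06],[0,-0.12,-0.16,0,0,0,0.06],[0,-0.12,-0.16,0,0,0,0.06]]}}

```text
t: 7.75
tool_pos: [0.5007, -0.0633, 0.1793]
eef_rot: [[-0.993, 0.116, 0.005], [0.116, 0.993, -0.003], [-0.005, -0.003, -1.0]]
force: [-1.3, 0.4, -0.3]
gripper_width: 0.0602
gripper_force: 0.0
```

Run:
```python
from h import *
s=ctrl.get_state();print(s['t'],s['tool_pos'],s['gripper_width'],s['force'])
t=ctrl.capture("side");a=t[130:330,50:420,::-1]
s=ctrl.get_state();w=ctrl.capture("wrist");cv2.imwrite('pics/w4.png',w[:,:,::-1])
cv2.imwrite('pics/s4.png',np.vstack([cv2.resize(t[90:250,40:440,::-1],(700,280)),cv2.resize(w[:240,:,::-1],(700,320))]))
for c in("wrist",):
  for o in ctrl.spot_point(c,"bar_a")+ctrl.spot_point(c,"spare")+ctrl.spot_point(c,"rack"):print(c,o)
for c in ("side","wrist"):
  for n in("gauge","handle","cradle"):print(c,n,[(np.round(d['location'],4),round(d['score'],2)) for d in ctrl.spot_point(c,n)[:2]])
```

```text
7.75 [ 0.5007 -0.0633  0.1793] 0.060218362785469146 [-1.2721  0.4163 -0.3205]
wrist {'location': [0.4974, -0.062, 0.023], 'score': 0.83}
wrist {'location': [0.506, 0.0187, 0.0236], 'score': 0.62}
wrist {'location': [0.4994, -0.022, 0.0248], 'score': 0.56}
wrist {'location': [0.516, 0.0626, 0.0261], 'score': 0.91}
wrist {'location': [0.5016, 0.002, -0.003], 'score': 0.56}
side gauge [(array([ 0.5374, -0.3119,  0.0443]), 0.79), (array([0.5055, 0.0226, 0.0258]), 0.19)]
side handle []
side cradle [(array([ 0.5088, -0.3049,  0.0897]), 0.67), (array([ 0.5342, -0.3125, -0.0009]), 0.55)]
wrist gauge [(array([ 0.5389, -0.3123,  0.0339]), 0.91)]
wrist handle [(array([ 0.5037, -0.3075,  0.0927]), 0.76), (array([0.743 , 0.1691, 0.0027]), 0.17)]
wrist cradle [(array([ 0.5357, -0.3105, -0.0027]), 0.72), (array([0.7424, 0.171 , 0.0019]), 0.66)]
```

View pics/s4.png

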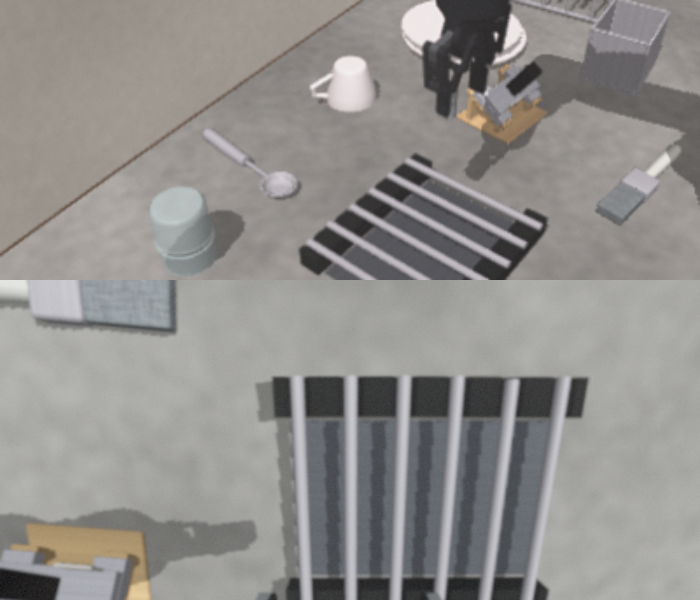

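The new bar lies between its neighbours with ends nearly even (510,380 against 565,377), and the glass and cup are untouched. Next I'll hover over the gauge along its handle axis.

```bash
cat >> h.py <<'E'
def grasp(psi,off,handle,tilt=32):
    a,t=np.radians(psi),np.radians(tilt)
    z=np.array([np.sin(t)*np.cos(a),np.sin(t)*np.sin(a),-np.cos(t)]);y=np.array([-np.sin(a),np.cos(a),0])
    return np.array(handle)+(.0187-off)*z,np.c_[np.cross(y,z),y,z]
E
python3 - <<'E'
from h import *
ctrl.capture("top")
for n,k,z in(("cradle",1,.01),):
    for o in seg("top",n,z,k):print(n,*o)
for d in ctrl.cut_out("top","cradle")[:1]:
    m=np.array(d['region']);v,u=np.nonzero(m);P=onplane("top",np.c_[u,v],.01)[:,:2];r=cv2.minAreaRect((P*1000).astype(np.float32));print(r)
print(go(*grasp(-11,.09,[.5043,-.306,.092])))
E
```

```text
cradle 0.86 649 [ 0.5545 -0.3131] (array([ 0.5386, -0.3176]), array([0.1192, 0.0985])) -49.85339017296649 [-0.0769  0.058 ]
((538.5526123046875, -317.5594482421875), (119.1939926147461, 98.51215362548828), 78.79916381835938)
(array([ 0.0057, -0.243 ,  0.0237]), array([ 0.0232, -0.5585,  0.0806]))
```

>>> {"name": "servo_tool", "arguments": {"deltas": [[0,-0.04,0,0,-0.05,0.01,0.06],[0.002,-0.085,0.003,0.005,-0.15,0.02,0.06],[0.003,-0.13,0.006,0.01,-0.25,0.04,0.06],[0.004,-0.17,0.01,0.015,-0.35,0.05,0.06],[0.005,-0.21,0.015,0.02,-0.45,0.07,0.06],[0.006,-0.243,0.024,0.023,-0.55,0.08,0.06],[0.006,-0.243,0.024,0.023,-0.558,0.08,0.06],[0.006,-0.243,0.024,0.023,-0.558,0.08,0.06]]}}

```text
t: 9.25
tool_pos: [0.4654, -0.2992, 0.1515]
eef_rot: [[-0.833, 0.193, 0.518], [0.165, 0.981, -0.101], [-0.528, 0.002, -0.849]]
force: [-0.7, 0.4, 0.1]
gripper_width: 0.0601
gripper_force: 0.0
```

Run:
```python
from h import *
ctrl.capture("top")
s=ctrl.get_state();print(s['t'],s['tool_pos'],np.array(s['eef_rot']))
w=ctrl.capture("wrist");cv2.imwrite('pics/w5.png',w[:,:,::-1])
for n in("gauge","handle","cradle"):print(n,[(np.round(d['location'],4),round(d['score'],2)) for d in ctrl.spot_point("wrist",n)[:2]])
hs=[.5043,-.306,.092]
print(go(*grasp(-11,.09,hs)),go(*grasp(-11,0,hs)))
p,R=grasp(-11,0,hs)
c=[np.array(hs)+R@np.array([a*.011,b*.011,-.02]) for a,b in((1,1),(1,-1),(-1,-1),(-1,1))];print(proj("wrist",c,s))
```

```text
9.3 [ 0.4665 -0.2988  0.1521] [[-0.8331  0.1912  0.5191]
 [ 0.1628  0.9816 -0.1003]
 [-0.5287  0.0009 -0.8488]]
gauge [(array([ 0.5366, -0.3153,  0.0369]), 0.63), (array([ 0.5019, -0.3094,  0.0913]), 0.26)]
handle [(array([ 0.5031, -0.3073,  0.0912]), 0.56)]
cradle [(array([ 0.535 , -0.311 , -0.0029]), 0.86)]
(array([ 0.0008, -0.0006,  0.0001]), array([0.0008, 0.0003, 0.0025])) (array([ 0.0009, -0.0007,  0.0901]), array([0.0008, 0.0003, 0.0025]))
[[268.7843 198.1255]
 [240.0927 198.1768]
 [240.6071 224.2943]
 [268.3582 224.2435]]
```

View pics/w5.png

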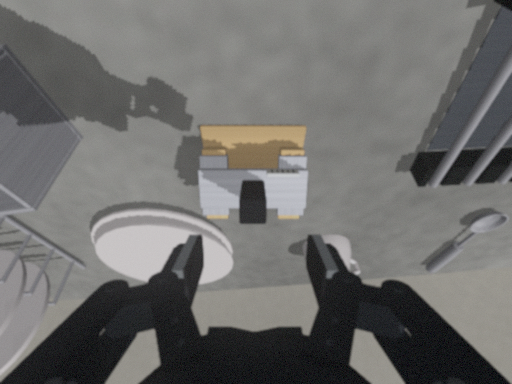

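The handle's top face spans about (240–266, 197–222), matching the prediction to a pixel, and the gauge is square to the tool. Going in to grip.

>>> {"name": "servo_tool", "arguments": {"deltas": [[0.001,-0.001,0.02,0,0,0,0.06],[0.001,-0.001,0.045,0,0,0,0.06],[0.001,-0.001,0.07,0,0,0,0.06],[0.001,-0.001,0.085,0,0,0,0.06],[0.001,-0.001,0.09,0,0,0,0.06],[0.001,-0.001,0.09,0,0,0,0.06],[0.001,-0.001,0.09,0,0,0,0],[0.001,-0.001,0.09,0,0,0,0]]}}

```text
t: 10.3
tool_pos: [0.5128, -0.3092, 0.0764]
eef_rot: [[-0.832, 0.191, 0.521], [0.161, 0.982, -0.102], [-0.531, -0.001, -0.848]]
force: [0.1, -0.1, 0.1]
gripper_width: 0.0318
gripper_force: 0.0
```

>>> {"name": "servo_tool", "arguments": {"deltas": [[0,0,0,0,0,0,0],[0,0,0,0,0,0,0],[0,0,0,0,0,0,0],[0,0,0,0,0,0,0],[0,0,-0.01,0,0,0,0],[0,0,-0.03,0,0,0,0],[0,0,-0.06,0,0,0,0],[0,0,-0.08,0,0,0,0]]}}

```text
t: 11.1
tool_pos: [0.4688, -0.2997, 0.1433]
eef_rot: [[-0.834, 0.191, 0.517], [0.163, 0.982, -0.1], [-0.527, 0.001, -0.85]]
force: [0.7, -0.6, -4.9]
gripper_width: 0.021
gripper_force: 59.8
```

Run:
```python
from h import *
s=ctrl.get_state();print(s['t'],s['tool_pos'],np.array(s['eef_rot']),s['gripper_width'],s['force'])
# target: TCP above new bar; gauge soles 41.3mm below TCP
print(go([.511,.0612,.16],down(83.7)))
```

```text
11.1 [ 0.4688 -0.2997  0.1433] [[-0.834   0.1914  0.5175]
 [ 0.1632  0.9815 -0.1   ]
 [-0.527   0.0011 -0.8498]] 0.02097242037216768 [ 0.6631 -0.6158 -4.8654]
(array([ 0.0149,  0.3623, -0.0284]), array([-0.0219,  0.5548, -0.0808]))
```

>>> {"name": "servo_tool", "arguments": {"deltas": [[0,0.01,-0.02,0,0.02,0,0],[0.002,0.05,-0.028,-0.003,0.1,-0.01,0],[0.004,0.1,-0.028,-0.006,0.2,-0.03,0],[0.006,0.15,-0.028,-0.01,0.3,-0.045,0],[0.008,0.2,-0.028,-0.014,0.4,-0.06,0],[0.01,0.25,-0.028,-0.018,0.5,-0.07,0],[0.013,0.3,-0.028,-0.022,0.555,-0.08,0],[0.015,0.345,-0.028,-0.022,0.555,-0.081,0]]}}

```text
t: 11.9
tool_pos: [0.5101, 0.0451, 0.1588]
eef_rot: [[-0.994, 0.108, 0.0], [0.108, 0.994, -0.001], [-0.0, -0.001, -1.0]]
force: [1.3, -0.9, -3.9]
gripper_width: 0.0211
gripper_force: 60.4
```

>>> {"name": "servo_tool", "arguments": {"deltas": [[0,0.01,0,0,0,0,0],[0,0.017,0,0,0,0,0],[0,0.017,0,0,0,0,0],[0,0.017,0,0,0,0,0],[0,0.017,0,0,0,0,0],[0,0.017,0,0,0,0,0],[0,0.017,0,0,0,0,0],[0,0.017,0,0,0,0,0]]}}

```text
t: 12.7
tool_pos: [0.5116, 0.0594, 0.1591]
eef_rot: [[-0.994, 0.11, 0.003], [0.11, 0.994, -0.002], [-0.003, -0.001, -1.0]]
force: [-0.9, -0.3, -4.5]
gripper_width: 0.021
gripper_force: 61.1
```

Run:
```python
from h import *
w=ctrl.capture("side");s=ctrl.get_state();v=ctrl.capture("wrist")
cv2.imwrite('pics/s6.png',np.vstack([cv2.resize(w[130:330,130:330,::-1],(600,600))])[:600])
cv2.imwrite('pics/w6.png',v[:,:,::-1])
c=np.hstack([cv2.resize(v[:,:,::-1],(480,360)),cv2.resize(w[150:330,150:310,::-1],(320,360))]);cv2.imwrite('pics/c6.png',c)
print(s['t'],s['tool_pos'],np.array(s['eef_rot']))
print(go([.511,.0612,.16],down(83.7)))
print([(np.round(d['location'],4),round(d['score'],2)) for q in("wrist","side") for d in ctrl.spot_point(q,"gauge")[:1]+ctrl.spot_point(q,"spare")[:2]])
```

```text
12.75 [0.5116 0.0596 0.159 ] [[-0.994   0.1095  0.0028]
 [ 0.1095  0.994  -0.0017]
 [-0.0029 -0.0013 -1.    ]]
(array([ 0.0007,  0.0015, -0.001 ]), array([-0.0013,  0.0029,  0.0005]))
[(array([0.5157, 0.0584, 0.1121]), 0.98), (array([0.5113, 0.0612, 0.0261]), 0.79), (array([0.5131, 0.0605, 0.1152]), 0.59), (array([0.5094, 0.0602, 0.0255]), 0.8)]
```

View pics/c6.png

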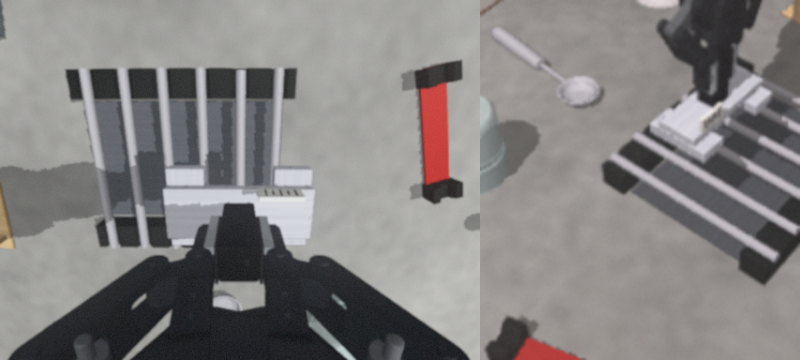

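The wrist half shows the gauge square to the bars, its middle at (239,215) over the new bar (240,130). The side half shows it level. Lowering.

>>> {"name": "servo_tool", "arguments": {"deltas": [[0,0.001,0.01,-0.001,0.002,0,0],[0,0.0015,0.025,-0.001,0.003,0,0],[0,0.0015,0.04,-0.001,0.003,0,0],[0,0.0015,0.055,-0.001,0.003,0,0],[0,0.0015,0.065,-0.001,0.003,0,0],[0,0.0015,0.07,-0.001,0.003,0,0],[0,0.0015,0.07,-0.001,0.003,0,0],[0,0.0015,0.07,-0.001,0.003,0,0]]}}

```text
t: 13.8
tool_pos: [0.5123, 0.0613, 0.0893]
eef_rot: [[-0.994, 0.109, 0.001], [0.109, 0.994, -0.0], [-0.001, -0.0, -1.0]]
force: [1.3, -0.6, -3.8]
gripper_width: 0.0215
gripper_force: 61.2
```

>>> {"name": "servo_tool", "arguments": {"deltas": [[0,0,0.002,0,0,0,0],[0,0,0.004,0,0,0,0],[0,0,0.006,0,0,0,0],[0,0,0.008,0,0,0,0],[0,0,0.01,0,0,0,0],[0,0,0.01,0,0,0,0],[0,0,0.01,0,0,0,0],[0,0,0.01,0,0,0,0]]}}

```text
t: 14.6
tool_pos: [0.5121, 0.0612, 0.0791]
eef_rot: [[-0.994, 0.109, 0.0], [0.109, 0.994, -0.0], [-0.0, -0.0, -1.0]]
force: [0.6, -0.5, -2.7]
gripper_width: 0.0213
gripper_force: 61.2
```

>>> {"name": "servo_tool", "arguments": {"deltas": [[0,0,0.001,0,0,0,0],[0,0,0.002,0,0,0,0],[0,0,0.003,0,0,0,0],[0,0,0.004,0,0,0,0],[0,0,0.0045,0,0,0,0],[0,0,0.0045,0,0,0,0],[0,0,0.0045,0,0,0,0],[0,0,0.0045,0,0,0,0]]}}

```text
t: 15.4
tool_pos: [0.5121, 0.0612, 0.0752]
eef_rot: [[-0.994, 0.109, 0.001], [0.109, 0.994, -0.0], [-0.001, -0.0, -1.0]]
force: [-2.2, -0.1, 5.6]
gripper_width: 0.0212
gripper_force: 62.6
```

>>> {"name": "servo_tool", "arguments": {"deltas": [[0,0,0.0005,0,0,0,0],[0,0,0.001,0,0,0,0],[0,0,0.0015,0,0,0,0],[0,0,0.0015,0,0,0,0],[0,0,0.0015,0,0,0,0],[0,0,0.0015,0,0,0,0],[0,0,0.0015,0,0,0,0],[0,0,0.0015,0,0,0,0]]}}

```text
t: 16.2
tool_pos: [0.5122, 0.0612, 0.0751]
eef_rot: [[-0.994, 0.109, 0.001], [0.109, 0.994, -0.001], [-0.001, -0.0, -1.0]]
force: [-5.6, -0.4, 18.2]
gripper_width: 0.0213
gripper_force: 64.7
```

>>> {"name": "servo_tool", "arguments": {"deltas": [[0,0,-0.0005,0,0,0,0],[0,0,-0.001,0,0,0,0],[0,0,-0.001,0,0,0,0],[0,0,-0.001,0,0,0,0],[0,0,-0.001,0,0,0,0],[0,0,-0.001,0,0,0,0],[0,0,-0.001,0,0,0,0],[0,0,-0.001,0,0,0,0]]}}

```text
t: 17.0
tool_pos: [0.5122, 0.0612, 0.0751]
eef_rot: [[-0.994, 0.109, 0.001], [0.109, 0.994, -0.001], [-0.001, -0.0, -1.0]]
force: [-3.1, -0.4, 10.9]
gripper_width: 0.0211
gripper_force: 63.0
```

Run:
```python
from h import *
w=ctrl.capture("side");v=ctrl.capture("wrist")
c=np.hstack([cv2.resize(v[:,:,::-1],(400,300)),cv2.resize(w[190:310,160:320,::-1],(400,300))]);cv2.imwrite('pics/c7.png',c)
print([(np.round(d['location'],4),round(d['score'],2)) for q in("wrist","side") for d in ctrl.spot_point(q,"gauge")[:1]+ctrl.spot_point(q,"spare")[:1]+ctrl.spot_point(q,"rack")[:1]])
```

```text
[(array([0.5151, 0.0605, 0.028 ]), 0.74), (array([0.5136, 0.063 , 0.028 ]), 0.75), (array([ 0.5008,  0.0006, -0.0034]), 0.62), (array([0.515 , 0.0661, 0.0311]), 0.96), (array([0.5089, 0.0607, 0.0269]), 0.94), (array([ 0.5034, -0.0039, -0.0002]), 0.85)]
```

View pics/c7.png

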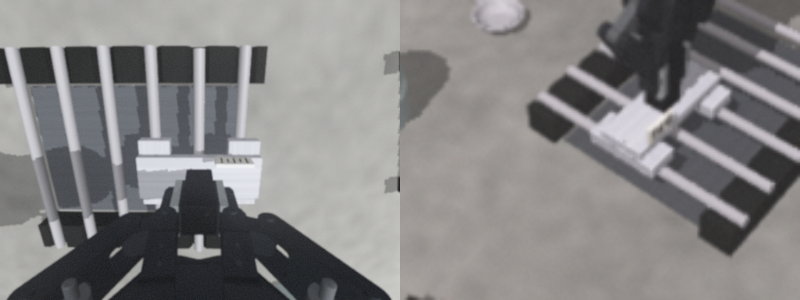

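The soles (154,147) and (243,147) stand on the neighbouring bars, centred on the new bar (200,100), and the gauge is upright. Releasing and backing off.

>>> {"name": "servo_tool", "arguments": {"deltas": [[0,0,-0.0005,0,0,0,0],[0,0,-0.001,0,0,0,0],[0,0,-0.001,0,0,0,0.05],[0,0,-0.001,0,0,0,0.05],[0,0,-0.001,0,0,0,0.05],[0,0,-0.001,0,0,0,0.05],[0,0,-0.001,0,0,0,0.05],[0,0,-0.001,0,0,0,0.05]]}}

```text
t: 18.2
tool_pos: [0.5119, 0.0613, 0.075]
eef_rot: [[-0.994, 0.109, -0.0], [0.109, 0.994, -0.0], [0.0, -0.0, -1.0]]
force: [-0.2, 0.2, -0.6]
gripper_width: 0.0499
gripper_force: 0.0
```

>>> {"name": "servo_tool", "arguments": {"deltas": [[0,0,-0.01,0,0,0,0.05],[0,0,-0.03,0,0,0,0.05],[0,0,-0.05,0,0,0,0.05],[0,0,-0.07,0,0,0,0.05],[0,0,-0.09,0,0,0,0.05],[0,0,-0.11,0,0,0,0.05],[0,0,-0.12,0,0,0,0.05],[0,0,-0.12,0,0,0,0.05]]}}

```text
t: 19.0
tool_pos: [0.5131, 0.0613, 0.1968]
eef_rot: [[-0.994, 0.109, 0.003], [0.109, 0.994, -0.0], [-0.003, -0.0, -1.0]]
force: [-0.1, 0.2, -0.2]
gripper_width: 0.05
gripper_force: 0.0
```

Run:
```python
from h import *
w=ctrl.capture("side");v=ctrl.capture("wrist")
c=np.hstack([cv2.resize(v[:,:,::-1],(400,300)),cv2.resize(w[190:310,160:320,::-1],(400,300))]);cv2.imwrite('pics/c8.png',c)
print([(np.round(d['location'],4),round(d['score'],2)) for q in("wrist","side") for n in("gauge","handle","spare") for d in ctrl.spot_point(q,n)[:1]])
```

```text
[(array([0.5137, 0.0604, 0.0258]), 0.88), (array([0.5117, 0.0602, 0.0891]), 0.83), (array([0.5143, 0.0634, 0.0244]), 0.96), (array([0.5154, 0.0626, 0.0345]), 0.6), (array([0.5169, 0.064 , 0.0877]), 0.57), (array([0.5053, 0.059 , 0.0259]), 0.78)]
```

View pics/c8.png

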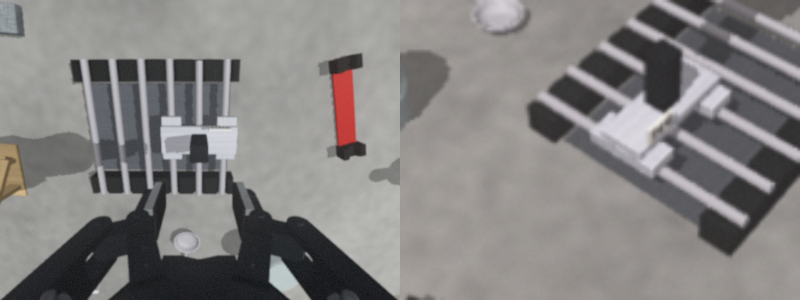

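The gauge stands upright and free at (199,142) in the wrist half, astride the new bar. The bar's ends are even with the others.

```bash
python3 -c "
from station import ctrl
print(ctrl.finish_job())"
```

```text
the job is handed in; nothing more can be done
None
```

The spare bar is in the empty groove and the gauge stands released and upright astride it on the neighbouring bars; the job was handed in at about 19 s, and no verdict came back. I judged the fit from camera views and contact forces and did not read the foot value directly.

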